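Lay the second course in the block-gluing jig

ROBOT

A 6-joint arm with a two-finger parallel gripper is mounted at the origin on the work surface. World frame = base frame: x ahead of the robot, y to its left, z up, the work surface at z = 0. Lengths are in mm, angles in degrees, forces in N, time in s.
With the tool pointing down it reaches from about 300 to 850 mm from the base axis. Payload 4.2 kg.
Tool frame: the origin (TCP) lies on the centre line of the jaws, within the pads' length; the fingertips stand 8 mm ahead of it and the grasp point (between the pads) lies 11 mm behind it; z points along the fingers, y is the line along which they close (so a half turn about z gives the same grasp; the last joint's range is limited). The gripper opens to 91 mm and grips with 3 to 60 N. Pads are 32 mm wide; open, the fingers measure 118 mm over their backs; the gripper's body (76 mm by 178 mm) begins 60 mm behind the grasp point.
Start: joints at [72.021, 18.312, 89.639, -0, 72.044, -1.146], TCP at [166.517, 550.377, 221.976] pointing down, gripper open.
Joint ranges: [-177.97, 177.97], [-48.28, 115.42], [12.27, 149.76], [-77.06, 257.06], [2.81, 150.46], [-146.56, 146.56]. Speed limits (degrees/s): [147.25, 147.25, 180, 180, 180, 180].

INTERFACE

Orientations are given as [roll, pitch, yaw] about the fixed x, y, z axes, in that order (R = Rz(yaw) Ry(pitch) Rx(roll)).
In Python, from workcell import telemetry, eyes, ticket gives the robot as it stands. The module is installed in compiled form; this text tells all that it offers.
- The arm moves only by the shell command python3 -m crank 'ROWS' [OPENING] [FORCE]. ROWS is JSON, a list of rows, each an object of numbers: "dx", "dy", "dz": the shift along the world's x, y, z normalised to -1 to 1, where 1 is 80 cm; "yaw": the turn about the world's z normalised to -1 to 1, where 1 is 5 degrees. A call has 1 to 10 rows; each row shifts and turns the commanded pose from where the row before left it; what a row does not reach is not made up. A row lasts 1/8 s, in which the tool goes at most 62.5 mm and 10.7 degrees, less where a joint would pass 70% of its speed; a pose out of reach is approached as far as the arm can. A call with a number of a shift or a turn outside -1 to 1 is refused whole. A call with a gripper value outside its range is refused whole. OPENING is the opening, from 0 (shut) to 1 (fully open), set as the call begins (- or left out, the last holds). The fingers move at their own pace and stop on an object; FORCE is the grip in N (left out, the last holds). Time passes only in rows, so rows that do not move let the fingers close. It gives the time, the measured TCP pose, the force, the opening and the grip force at its end, in the units of the state.
- telemetry.state(): the state, without advancing time (a new reading comes with each control period).
- eyes.grab_frame(name): name is "side" or "top"; returns the picture (400x640x3 uint8, red, green, blue); there is no depth.
- eyes.calibration(name): a dict with "camera_matrix" (3x3 intrinsics, pixels), "world_from_camera" (4x4, takes a point from camera to world coordinates). Camera axes: x right, y down, z forward; pixel columns grow to the right and rows downward; lengths in mm; the calibration is good to about 2 mm. A picture is of the moment at which its call begins. calibration takes no time and is no camera call.
- ticket.job_done(): hands the job in; it is judged then, once.
The state is a dict: "time_s": time; "qpos": joint angles; "qvel": joint speeds; "effort": joint torques, N m; "ee_pos": TCP position; "ee_rot": TCP orientation; "force": force on the tool from outside, world axes, zero at the start; "torque": the same for the moment, N m; "gripper_width": finger opening in mm; "gripper_force": force on a finger pad.
Only numpy, scipy, OpenCV 4.12 (cv2) and the standard library are available. Lean on these libraries where they do the work, as an engineer would, in place of code of your own. Each camera call takes 0.05 s, during which the arm holds its last target. There are 200 camera calls.

TASK

Start the second course of the dry-laid block in the jig: lay the dark half block and the dark full block flat on top of the pale course, both against the blue fence, the half block against the red end stop and the full block next to it, so that the full block bridges the joint below. Press the row up snugly towards the end stop so that no gaps are left, but gently: the end stop slips if it is pushed hard and must keep its setting. Do not shift the pale blocks, leave the other things on the bench alone, and let go of everything at the end.

Things in the scene. Friction and masses are not known exactly. Their poses are not given: they have to be found in the camera images.
- jig: The gluing jig, fixed to the bench. Origin: on the bench surface, below the middle of the front edge of the pale course. x points from the feed ledge to the blue fence, y along the fence towards the red end stop, z up. Base board (mm): x -135..115, y -170..170, top at z 12. The end away from the stop (-y) is open. The pale course's top is at z 52.
- ledge (a point): Middle of the flat top of the feed ledge, the grey step in front of the course: jig x -69.5, y 0, z 53.5 mm. The ledge measures 135 (x) by 340 (y) mm and stands 1.5 mm higher than the top of the pale course, with a 2 mm gap between, so blocks slide off it onto the course.
- fence_face (a point): Middle of the upper edge of the inner face (the face towards the blocks) of the fixed blue back fence: jig x 90.5, y 0, z 80 mm. The fence is 22 mm thick and 340 mm long.
- stop_face (a point): Point on the inner face (the face that looks to jig -y) of the red end stop, in the middle of the face's width, at jig x 44.5, y 120, z 72 (mm), axes parallel to the jig's. The stop is 86 wide (jig x 1.5..87.5), 24 thick, from z 12 to z 100, with a black clamp knob behind it.
- end_stop (a joint): Position of the end stop along the jig's y axis (m), 0 as set at the start, growing away from the blocks. It is held by friction only: pushed with more than about 15 N it slips, and stays where it slipped to. It must stay within 2.5 mm of 0. A good press reaches the stop with 5 to 12 N for a moment; sliding a block on the pale course takes 1 to 4 N.
- lower_a: Pale loose (unglued) full block of the first course, the one beside the end stop. 90 (x) x 120 (y) x 40 (z) mm, 0.31 kg. Origin: centre of its underside; in the jig at x 45, y 59.5, z 12 mm.
- lower_b: The second pale loose full block of the first course, same size; in the jig at x 45, y -61, z 12 mm. The joint between the two pale blocks is at jig y -1 mm, the course ends at y -121.
- half_block: Dark half block to be laid, 90 (x) x 60 (y) x 40 (z) mm, about 0.18 kg, loose. Origin: centre of its underside. It starts flat on the feed ledge, beside the full block (on either side of it), its y axis roughly along the jig's y. Laid, its origin is at jig x 45.5, y 90, z 52 mm.
- full_block: Dark full block to be laid, 90 (x) x 120 (y) x 40 (z) mm, too wide to grip, about 0.36 kg, loose. Origin: centre of its underside. Starts flat on the ledge, roughly in line with the jig. If it starts on the stop's side, slide it along the ledge first, or a straight push in would hit the laid half block. Laid: origin at jig x 45.5, y 0, z 52, 90 mm from the half block's.
- glue: White glue bottle, radius 30, height 160 mm, standing on the bench; bystander. Origin: centre of its underside.
- mallet: Hammer lying on the bench; bystander.
- pot: Green cup, rim radius 40, height 100 mm, standing on the bench; bystander. Origin: centre of its underside.
There are look-alikes about, which are no part of the job. What is shaped like the full_block but green or pink is not meant. What is shaped like the half_block but yellow is not meant.

How it is judged (in metres and radians):
On the way:
1. with both dark blocks in their places, the row is pressed up: the full block presses the half block, and the half block the end stop, with more than 4 N (x of half_block in the frame of jig between 0.0415 and 0.0485 m and z of half_block in the frame of jig between 0.048 and 0.056 m and x of full_block in the frame of jig between 0.0415 and 0.0485 m and z of full_block in the frame of jig between 0.048 and 0.056 m and y of half_block in the frame of stop_face between -0.033 and -0.027 m and horizontal distance between full_block and half_block between 0.087 and 0.093 m and y of full_block in the frame of jig between -0.008 and 0.008 m and angle between the y axis of each of half_block, full_block and the y axis of jig, either way round below 0.04 rad and angle between each of half_block, full_block's own z axis and vertical below 0.04 rad and contact force between full_block and half_block above 4 N and contact force between half_block and end_stop above 4 N), for 0.1 s.
At the end, for the whole second after the job is handed in: Both dark blocks lie flat on the pale course (4 mm, 0.04 rad), square to the jig (0.04 rad), within 3 mm of touching the fence; half block to stop and full to half block closed within 3 mm; stop within 2.5 mm of its setting, pale blocks within 5 mm; released, at rest (x of half_block in the frame of jig between 0.0415 and 0.0485 m and z of half_block in the frame of jig between 0.048 and 0.056 m and x of full_block in the frame of jig between 0.0415 and 0.0485 m and z of full_block in the frame of jig between 0.048 and 0.056 m and y of half_block in the frame of stop_face between -0.033 and -0.027 m and horizontal distance between full_block and half_block between 0.087 and 0.093 m and y of full_block in the frame of jig between -0.008 and 0.008 m and angle between the y axis of each of half_block, full_block and the y axis of jig, either way round below 0.04 rad and angle between each of half_block, full_block's own z axis and vertical below 0.04 rad and value of joint end_stop between -0.0025 and 0.0025 m and distance of each of lower_a, lower_b from where it was at the start of the episode below 0.005 m and linear speed of each of half_block, full_block below 0.01 m/s).
It fails at once if the end stop has slipped by more than 2.5 mm (value of joint end_stop above 0.0025 m or value of joint end_stop below -0.0025 m).
It fails at once if a pale block has been shifted by more than 5 mm (distance of any of lower_a, lower_b from where it was at the start of the episode above 0.005 m).
It fails at once if a bystander has been moved by more than 20 mm (distance of any of glue, mallet, pot from where it was at the start of the episode above 0.02 m).
It also fails if it takes over 72 s, if anything falls off the work surface, if the arm or the gripper's body presses on something with over 40 N, if the wrist force passes 120 N, or if a joint passes its speed limit or range.

## Working session

There is one attempt and no reset: what is moved stays moved. The work goes in short steps, Python scripts to look and compute and a shell command to move; the robot and the scene stay as the last step left them, time stands still between calls to the robot, and variables do not carry over. Pictures are saved under pics/ and viewed, at most 10 in all, crops included, and the job is handed in when it is done.

```bash
mkdir -p pics; cat > h.py <<'E'
import numpy as np,cv2
from workcell import telemetry,eyes,ticket
def save(n,f,crop=None,s=1):
    im=eyes.grab_frame(n)[:,:,::-1]
    if crop: x0,y0,x1,y1=crop; im=im[y0:y1,x0:x1]
    cv2.imwrite('pics/'+f,cv2.resize(im,None,fx=s,fy=s,interpolation=cv2.INTER_CUBIC))
def px2w(n,u,v,z):
    c=eyes.calibration(n);K=np.array(c['camera_matrix']);T=np.array(c['world_from_camera'])
    d=T[:3,:3]@np.linalg.solve(K,[u,v,1]);o=T[:3,3]
    return o+d*(z-o[2])/d[2]
def w2px(n,p):
    c=eyes.calibration(n);K=np.array(c['camera_matrix']);T=np.linalg.inv(np.array(c['world_from_camera']))
    q=K@(T[:3,:3]@np.array(p)+T[:3,3]);return q[:2]/q[2]
E
python3 - <<'E'
from h import *
save('top','t0.png');save('side','s0.png')
print(telemetry.state())
for n in('top','side'):print(eyes.calibration(n))
E
```

```text
{'time_s': 0.1, 'qpos': array([ 7.20218833e+01,  1.83469235e+01,  8.96998266e+01,  3.40786272e-04,
        7.20415464e+01, -1.14683899e+00]), 'qvel': array([-0.03416164, -0.08838533, -0.1174047 ,  0.0118039 ,  0.05542063,
        0.00998817]), 'effort': array([-2.73782316e-04, -4.13326943e+01, -2.32505947e+01,  7.27025885e-02,
        4.22570820e-02, -6.58298700e-05]), 'ee_pos': array([166.36722017, 549.95644241, 221.21211513]), 'ee_rot': array([-1.79911728e+02, -2.09119040e-03,  1.63168615e+02]), 'force': array([ 0.41206655, -0.30787875, -0.27684979]), 'torque': array([-0.04391207,  0.04122124,  0.03528307]), 'gripper_force': 0.0, 'gripper_width': 91.05021116599431}
{'camera_matrix': array([[367.84848629,   0.        , 319.77931917],
       [  0.        , 367.84848629, 195.10309979],
       [  0.        ,   0.        ,   1.        ]]), 'world_from_camera': array([[-2.64905823e-02, -9.87672377e-01,  1.54277430e-01,
         3.81964211e+02],
       [-9.99640025e-01,  2.55167078e-02, -8.28960441e-03,
        -3.23532282e+01],
       [ 4.25076118e-03, -1.54441491e-01, -9.87992792e-01,
         1.22926300e+03],
       [ 0.00000000e+00,  0.00000000e+00,  0.00000000e+00,
         1.00000000e+00]])}
{'camera_matrix': array([[383.99934642,   0.        , 319.56618235],
       [  0.        , 383.99934642, 200.64162516],
       [  0.        ,   0.        ,   1.        ]]), 'world_from_camera': array([[-9.68271333e-01, -1.57384463e-01,  1.94115315e-01,
         3.56416082e+02],
       [-2.49068094e-01,  6.71146362e-01, -6.98231799e-01,
         7.14994389e+02],
       [-2.03889508e-02, -7.24425766e-01, -6.89051232e-01,
         8.16921548e+02],
       [ 0.00000000e+00,  0.00000000e+00,  0.00000000e+00,
         1.00000000e+00]])}
```

View pics/t0.png

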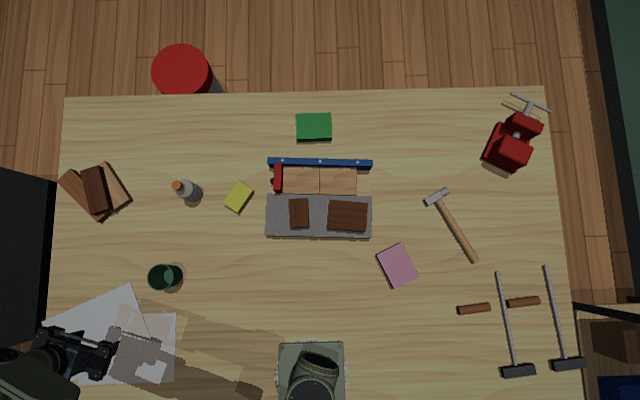

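View pics/s0.png

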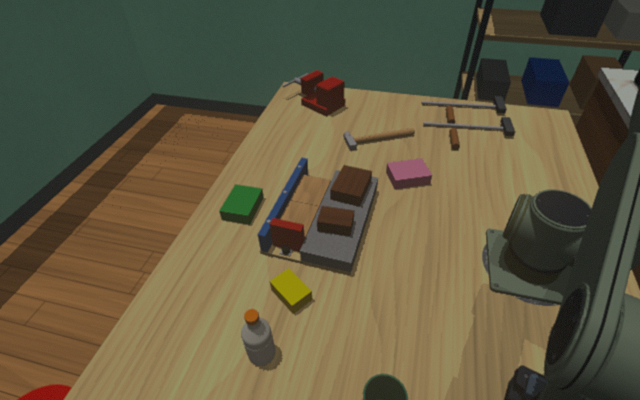

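Dark candidates are the half block at top (299,213) and the full block at (347,216). The brown boards at (95,190) and the green (314,126), pink (397,265) and yellow (239,197) blocks are look-alikes. I choose the two dark blocks on the grey ledge. The stop is at (278,178), so the half block is already on the stop's side.

```bash
python3 - <<'E'
from h import *
save('top','t1.png',(255,145,385,245),6)
E
```

```text
(no output)
```

View pics/t1.png

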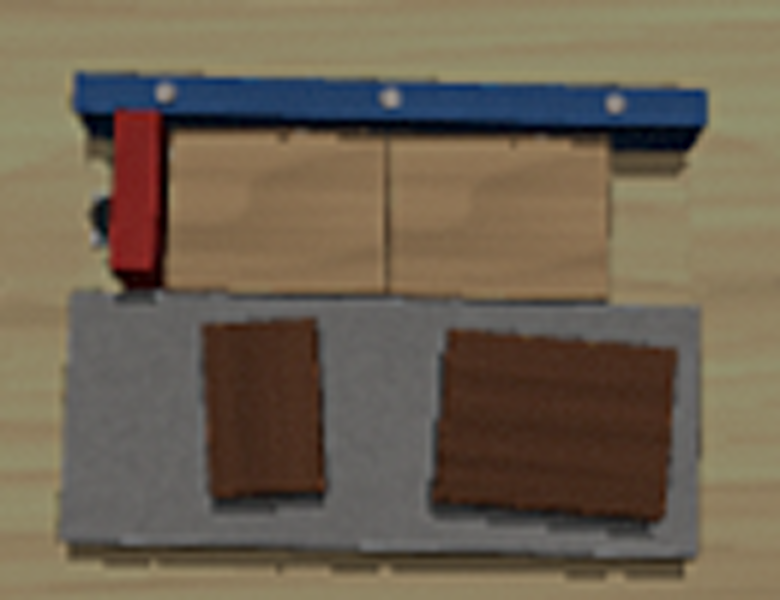

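The crop shows the grey ledge, the pale course with its joint at crop (388,293), and the two dark blocks on the ledge. The half block is at crop (202..325, 318..498) and the full block at (433..677, 329..520), both slightly turned.

```bash
cat >> h.py <<'E'
from scipy.optimize import least_squares
def fit(n,pts,P,p0,z0):
    # pts: pixel list, P local (x,y,z) ; solve x,y,yaw
    P=np.array(P,float)
    W=np.array([px2w(n,*p,z0+q[2]) for p,q in zip(pts,P)])
    def f(s):
        c,d=np.cos(s[2]),np.sin(s[2])
        return (W[:,:2]-(np.c_[c*P[:,0]-d*P[:,1],d*P[:,0]+c*P[:,1]]+s[:2])).ravel()
    r=least_squares(f,p0);return r.x,r.fun.reshape(-1,2).round(1)
def tojig(J,s):
    c,d=np.cos(J[2]),np.sin(J[2]);e=s[:2]-J[:2]
    return np.array([c*e[0]+d*e[1],-d*e[0]+c*e[1],np.degrees(s[2]-J[2])])
def toworld(J,x,y):
    c,d=np.cos(J[2]),np.sin(J[2]);return np.array([J[0]+c*x-d*y,J[1]+d*x+c*y])
def C(l,x0=255,y0=145,s=6): return [((a+.5)/s-.5+x0,(b+.5)/s-.5+y0) for a,b in l]
E
python3 - <<'E'
from h import *
J,r=fit('top',C([(72,292),(699,305),(62,541),(697,555),(607,299),(388,293),(166,290),(75,73),(707,90)]),
[(-2,170,53.5),(-2,-170,53.5),(-137,170,53.5),(-137,-170,53.5),(0,-121,52),(0,-1,52),(0,119.5,52),(112.5,170,80),(112.5,-170,80)],[400,0,0],0)
print(J,np.degrees(J[2]),r.tolist())
for nm,h,c in(('half',30,[(202,324),(315,318),(325,493),(212,498)]),('full',60,[(449,329),(677,349),(662,520),(433,502)])):
    s,r=fit('top',C(c),[(45,h,93.5),(45,-h,93.5),(-45,-h,93.5),(-45,h,93.5)],[350,0,0],0)
    print(nm,s,np.degrees(s[2]),tojig(J,s),r.tolist())
np.save('J.npy',J)
E
```

```text
[ 5.70410015e+02 -3.93647913e+01 -4.93199626e-02] -2.825825703172705 [[-0.7, -0.8], [0.2, 0.9], [0.6, -1.6], [1.1, 1.7], [0.6, 1.4], [1.0, -0.3], [-0.2, -0.8], [-0.7, -0.9], [-1.9, 0.6]]
half [5.06318397e+02 2.55473604e+01 3.44222800e-02] 1.9722513639830324 [-67.21385021  61.67350478   4.79807707] [[0.6, -0.4], [0.2, 0.8], [-0.9, 0.7], [0.1, -1.2]]
full [ 4.93698507e+02 -1.24928997e+02 -1.15941604e-01] -6.642964592560157 [-72.39991486 -89.24203656  -3.81713889] [[-0.4, -1.0], [-0.1, 0.1], [1.0, 1.5], [-0.5, -0.5]]
```

```bash
python3 - <<'E'
from h import *
J=np.load('J.npy')
for n,p in dict(halfstart=(-150,60),halfend=(-15.5,60),halfy0=(45,5),fullstart=(-152,-88),fully=(45,-172)).items():print(n,toworld(J,*p))
print('jig x dir',np.cos(J[2]),np.sin(J[2]))
E
python3 -m crank '[{"dx":0.03,"dy":-0.06,"yaw":1},{"dx":0.03,"dy":-0.07,"yaw":1},{"dx":0.03,"dy":-0.07,"yaw":0.8},{"dx":0.03,"dy":-0.07},{"dx":0.03,"dy":-0.07},{"dx":0.03,"dy":-0.07},{"dx":0.03,"dy":-0.07},{"dx":0.03,"dy":-0.07}]' 0.3 10
```

```text
halfstart [423.55041043  27.95724528]
halfend [557.88686074  21.32639928]
halfy0 [615.60179542 -36.58936986]
fullstart [ 414.2564468  -119.76418932]
fully [ 606.87570068 -213.3741409 ]
jig x dir 0.9987840171598326 -0.04929997024408203validation failed for argument at $[0]...
```

```bash
python3 -m crank '[{"dx":0.03,"dy":-0.06,"dz":0,"yaw":1},{"dx":0.03,"dy":-0.07,"dz":0,"yaw":1},{"dx":0.03,"dy":-0.07,"dz":0,"yaw":0.8},{"dx":0.03,"dy":-0.07,"dz":0,"yaw":0},{"dx":0.03,"dy":-0.07,"dz":0,"yaw":0},{"dx":0.03,"dy":-0.07,"dz":0,"yaw":0},{"dx":0.03,"dy":-0.07,"dz":0,"yaw":0},{"dx":0.03,"dy":-0.07,"dz":0,"yaw":0}]' 0.3 10
```

```text
time_s: 1.15
ee_pos: [358.9, 108.6, 222.1]
ee_rot: [180.0, 0.0, 177.2]
force: [0.4, -0.7, 0.1]
gripper_width: 27.3
gripper_force: 0.0
```

```bash
python3 -m crank '[{"dx":0.04,"dy":-0.05,"dz":0,"yaw":0},{"dx":0.04,"dy":-0.045,"dz":0,"yaw":0},{"dx":0,"dy":0,"dz":-0.06,"yaw":0},{"dx":0,"dy":0,"dz":-0.06,"yaw":0},{"dx":0,"dy":0,"dz":-0.04,"yaw":0},{"dx":0,"dy":0,"dz":-0.03,"yaw":0},{"dx":0,"dy":0,"dz":0,"yaw":0}]'
```

```text
time_s: 2.02
ee_pos: [421.0, 34.3, 68.6]
ee_rot: [-180.0, -0.3, 177.2]
force: [-0.5, -0.0, 0.4]
gripper_width: 27.5
gripper_force: 0.0
```

```bash
python3 -m crank '[{"dx":0.01,"dy":-0.008,"dz":0,"yaw":0},{"dx":0.012,"dy":-0.0006,"dz":0,"yaw":0},{"dx":0.012,"dy":-0.0006,"dz":0,"yaw":0},{"dx":0.012,"dy":-0.0006,"dz":0,"yaw":0},{"dx":0.012,"dy":-0.0006,"dz":0,"yaw":0},{"dx":0.012,"dy":-0.0006,"dz":0,"yaw":0},{"dx":0.012,"dy":-0.0006,"dz":0,"yaw":0},{"dx":0.012,"dy":-0.0006,"dz":0,"yaw":0},{"dx":0.012,"dy":-0.0006,"dz":0,"yaw":0},{"dx":0.012,"dy":-0.0006,"dz":0,"yaw":0}]'; python3 -m crank '[{"dx":0.012,"dy":-0.0006,"dz":0,"yaw":0},{"dx":0.012,"dy":-0.0006,"dz":0,"yaw":0},{"dx":0.009,"dy":-0.0005,"dz":0,"yaw":0},{"dx":0.006,"dy":-0.0003,"dz":0,"yaw":0},{"dx":0,"dy":0,"dz":0,"yaw":0}]'
```

```text
time_s: 3.28
ee_pos: [517.5, 23.6, 70.0]
ee_rot: [180.0, -0.0, 177.2]
force: [-3.5, 0.3, 2.4]
gripper_width: 27.5
gripper_force: 1.5
time_s: 3.9
ee_pos: [548.9, 22.0, 70.0]
ee_rot: [180.0, 0.1, 177.2]
force: [1.0, -0.3, -0.0]
gripper_width: 27.6
gripper_force: 0.0
```

```bash
for i in 1; do python3 -m crank '[{"dx":0.004,"dy":-0.0002,"dz":0,"yaw":0},{"dx":0.003,"dy":-0.0001,"dz":0,"yaw":0},{"dx":0.002,"dy":-0.0001,"dz":0,"yaw":0}]'; python3 -m crank '[{"dx":0.0015,"dy":0,"dz":0,"yaw":0},{"dx":0.001,"dy":0,"dz":0,"yaw":0}]'; done
python3 - <<'E'
from h import *
save('top','t2.png',(255,145,385,245),6)
E
```

```text
time_s: 4.28
ee_pos: [555.2, 21.7, 70.0]
ee_rot: [180.0, -0.0, 177.2]
force: [-1.6, 0.4, 0.8]
gripper_width: 27.5
gripper_force: 0.8
time_s: 4.53
ee_pos: [556.3, 21.8, 70.0]
ee_rot: [-180.0, -0.1, 177.2]
force: [-5.0, 1.1, 3.7]
gripper_width: 27.3
gripper_force: 2.6
```

View pics/t2.png

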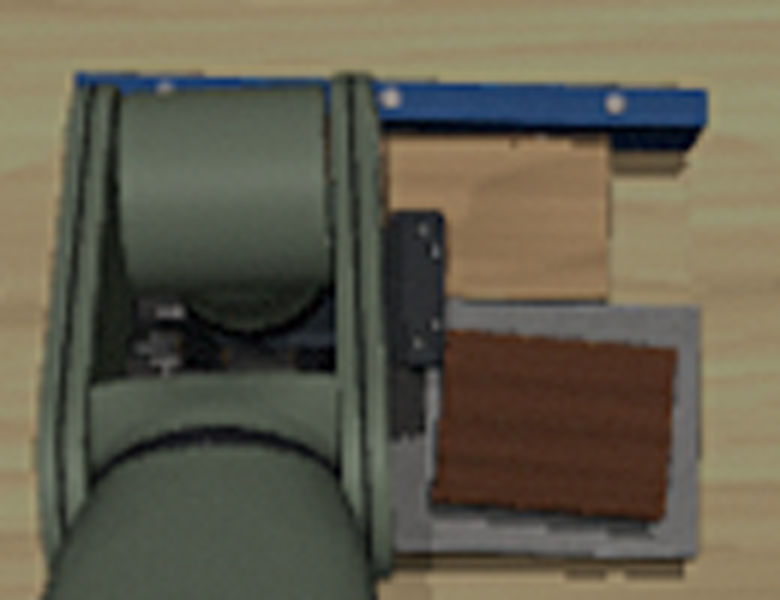

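```bash
python3 -m crank '[{"dx":0.0012,"dy":0,"dz":0,"yaw":0},{"dx":0.0012,"dy":0,"dz":0,"yaw":0},{"dx":0,"dy":0,"dz":0,"yaw":0}]'; python3 -m crank '[{"dx":-0.03,"dy":0,"dz":0,"yaw":0},{"dx":0,"dy":0,"dz":0.06,"yaw":0},{"dx":0,"dy":-0.02,"dz":0.03,"yaw":0},{"dx":0,"dy":-0.055,"dz":0,"yaw":0},{"dx":0.04,"dy":0,"dz":0,"yaw":0},{"dx":0.06,"dy":0,"dz":0,"yaw":0},{"dx":0,"dy":0,"dz":0,"yaw":0}]' 0
python3 - <<'E'
from h import *
save('side','s2.png',(220,140,400,275),4)
E
```

```text
time_s: 4.95
ee_pos: [556.3, 21.7, 70.1]
ee_rot: [-180.0, -0.4, 177.2]
force: [-9.2, 0.7, 7.0]
gripper_width: 27.2
gripper_force: 4.7
time_s: 5.82
ee_pos: [619.0, -38.6, 141.8]
ee_rot: [-180.0, 0.3, 177.2]
force: [-0.2, 0.3, -1.1]
gripper_width: 0.7
gripper_force: 0.0
```

View pics/s2.png

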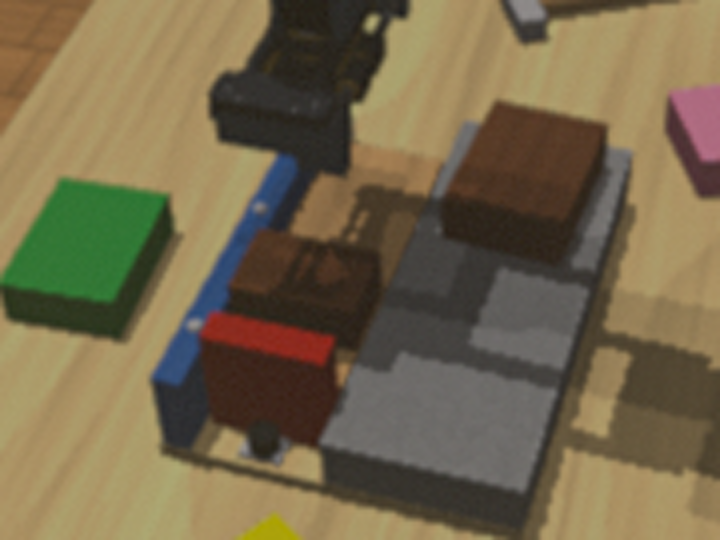

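The half block lies on the course against the fence, crop (230..380, 230..340), with a gap of about 30 mm to the red stop. The full block is still on the ledge.

```bash
python3 -m crank '[{"dx":0,"dy":0,"dz":-0.05,"yaw":0},{"dx":0,"dy":0,"dz":-0.04,"yaw":0},{"dx":0,"dy":0,"dz":0,"yaw":0}]';  python3 -m crank '[{"dx":0.0005,"dy":0.01,"dz":0,"yaw":0},{"dx":0.0005,"dy":0.01,"dz":0,"yaw":0},{"dx":0.0005,"dy":0.008,"dz":0,"yaw":0},{"dx":0.0004,"dy":0.008,"dz":0,"yaw":0},{"dx":0.0003,"dy":0.006,"dz":0,"yaw":0},{"dx":0,"dy":0,"dz":0,"yaw":0}]'
python3 -c "
from h import *
J=np.load('J.npy');print(tojig(J,np.r_[telemetry.state()['ee_pos'][:2],0]))"
```

```text
time_s: 6.25
ee_pos: [612.5, -38.0, 67.9]
ee_rot: [180.0, -0.3, 177.2]
force: [0.2, -0.5, 0.2]
gripper_width: 0.4
gripper_force: 0.0
time_s: 7.0
ee_pos: [618.0, -4.9, 71.5]
ee_rot: [-179.9, 0.2, 177.2]
force: [0.2, -4.7, 2.9]
gripper_width: 0.6
gripper_force: 2.0
[45.80428868 36.76127745  2.8258257 ]
```

```bash
python3 -m crank '[{"dx":0.0002,"dy":0.004,"dz":0,"yaw":0},{"dx":0.0002,"dy":0.003,"dz":0,"yaw":0},{"dx":0,"dy":0,"dz":0,"yaw":0}]'; python3 -m crank '[{"dx":0,"dy":-0.01,"dz":0,"yaw":0},{"dx":0,"dy":-0.01,"dz":0.04,"yaw":0},{"dx":0,"dy":0,"dz":0.06,"yaw":0},{"dx":-0.06,"dy":-0.04,"dz":0,"yaw":0},{"dx":-0.07,"dy":-0.04,"dz":0,"yaw":0},{"dx":-0.07,"dy":-0.04,"dz":0,"yaw":0},{"dx":-0.06,"dy":-0.01,"dz":0,"yaw":0},{"dx":0,"dy":0,"dz":0,"yaw":0}]' 0.9
python3 -c "
from h import *
save('top','t3.png',(255,145,385,245),6)
J=np.load('J.npy');print(tojig(J,np.r_[telemetry.state()['ee_pos'][:2],0]))"
```

```text
time_s: 7.38
ee_pos: [617.5, 1.3, 70.0]
ee_rot: [180.0, 0.0, 177.2]
force: [1.0, -2.6, 2.1]
gripper_width: 0.3
gripper_force: 1.3
time_s: 8.38
ee_pos: [408.7, -116.7, 149.3]
ee_rot: [179.9, -0.2, 177.0]
force: [-0.3, 0.3, 0.7]
gripper_width: 77.4
gripper_force: 0.0
[-154.98998686  -85.33695092    2.8258257 ]
```

View pics/t3.png

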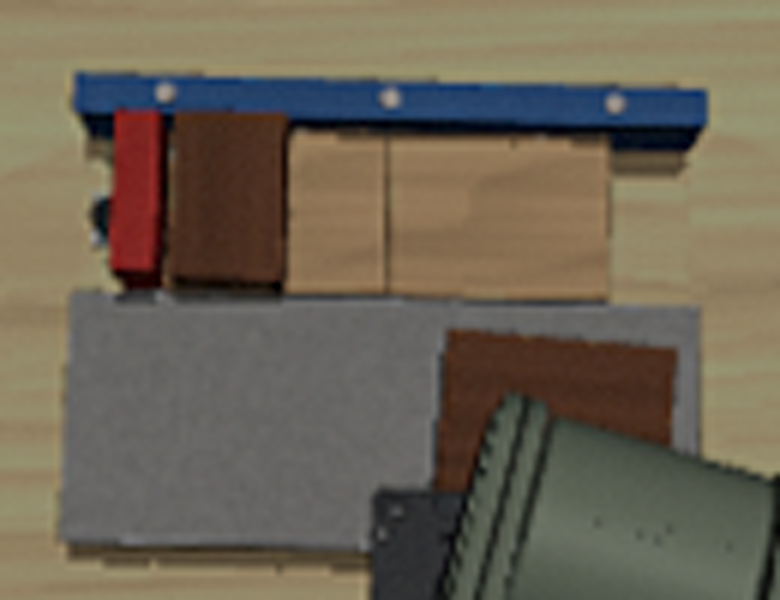

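The half block sits at crop (173..285, 113..285), square, with a few mm left to the stop. The gripper is behind the full block.

```bash
python3 -m crank '[{"dx":0,"dy":-0.004,"dz":-0.06,"yaw":0},{"dx":0,"dy":0,"dz":-0.04,"yaw":0},{"dx":0,"dy":0,"dz":0,"yaw":0}]';  python3 -m crank '[{"dx":0.012,"dy":-0.0006,"dz":0,"yaw":0},{"dx":0.012,"dy":-0.0006,"dz":0,"yaw":0},{"dx":0.012,"dy":-0.0006,"dz":0,"yaw":0},{"dx":0.012,"dy":-0.0006,"dz":0,"yaw":0},{"dx":0.012,"dy":-0.0006,"dz":0,"yaw":0},{"dx":0.012,"dy":-0.0006,"dz":0,"yaw":0},{"dx":0.012,"dy":-0.0006,"dz":0,"yaw":0},{"dx":0.012,"dy":-0.0006,"dz":0,"yaw":0},{"dx":0.012,"dy":-0.0006,"dz":0,"yaw":0},{"dx":0.012,"dy":-0.0006,"dz":0,"yaw":0}]'
python3 -c "
from h import *
J=np.load('J.npy');print(tojig(J,np.r_[telemetry.state()['ee_pos'][:2],0]))"
```

```text
time_s: 8.8
ee_pos: [412.2, -119.5, 68.0]
ee_rot: [179.9, -0.3, 177.2]
force: [0.6, 0.4, -0.6]
gripper_width: 82.2
gripper_force: 0.0
time_s: 10.05
ee_pos: [509.3, -125.1, 70.0]
ee_rot: [180.0, -0.0, 177.2]
force: [-4.8, 0.5, 2.7]
gripper_width: 82.3
gripper_force: 2.2
[-56.78767423 -88.63375274   2.8258257 ]
```

```bash
python3 -m crank '[{"dx":0.012,"dy":-0.0006,"dz":0,"yaw":0},{"dx":0.012,"dy":-0.0006,"dz":0,"yaw":0},{"dx":0.01,"dy":-0.0005,"dz":0,"yaw":0},{"dx":0.007,"dy":-0.0004,"dz":0,"yaw":0},{"dx":0.003,"dy":-0.0001,"dz":0,"yaw":0},{"dx":0.002,"dy":0,"dz":0,"yaw":0},{"dx":0,"dy":0,"dz":0,"yaw":0}]'
python3 -c "
from h import *
J=np.load('J.npy');print(tojig(J,np.r_[telemetry.state()['ee_pos'][:2],0]))"
python3 -m crank '[{"dx":0.002,"dy":0,"dz":0,"yaw":0},{"dx":0.001,"dy":0,"dz":0,"yaw":0}]'
python3 -c "
from h import *
J=np.load('J.npy');print(tojig(J,np.r_[telemetry.state()['ee_pos'][:2],0]))"
```

```text
time_s: 10.92
ee_pos: [545.7, -126.9, 70.1]
ee_rot: [180.0, 0.0, 177.2]
force: [0.3, -0.2, -0.9]
gripper_width: 82.4
gripper_force: 0.4
[-20.3313129  -88.60104577   2.8258257 ]
time_s: 11.18
ee_pos: [547.8, -126.9, 70.1]
ee_rot: [180.0, -0.0, 177.2]
force: [-1.8, -0.3, 0.1]
gripper_width: 82.1
gripper_force: 1.1
[-18.23423637 -88.51310651   2.8258257 ]
```

```bash
python3 -m crank '[{"dx":0.0012,"dy":0,"dz":0,"yaw":0},{"dx":0.001,"dy":0,"dz":0,"yaw":0},{"dx":0.001,"dy":0,"dz":0,"yaw":0}]';python3 -m crank '[{"dx":0.001,"dy":0,"dz":0,"yaw":0},{"dx":0.001,"dy":0,"dz":0,"yaw":0}]'
python3 -c "
from h import *
J=np.load('J.npy');print(tojig(J,np.r_[telemetry.state()['ee_pos'][:2],0]))"
```

```text
time_s: 11.55
ee_pos: [548.5, -126.8, 70.1]
ee_rot: [180.0, -0.3, 177.2]
force: [-8.0, -0.0, 6.2]
gripper_width: 82.3
gripper_force: 4.3
time_s: 11.8
ee_pos: [548.5, -126.8, 70.2]
ee_rot: [180.0, -0.4, 177.2]
force: [-12.9, -0.3, 9.5]
gripper_width: 81.8
gripper_force: 6.2
[-17.55141054 -88.3675665    2.8258257 ]
```

```bash
python3 -m crank '[{"dx":-0.03,"dy":0,"dz":0,"yaw":0},{"dx":0,"dy":0,"dz":0.06,"yaw":0},{"dx":0,"dy":-0.05,"dz":0.03,"yaw":0},{"dx":0.045,"dy":-0.06,"dz":0,"yaw":0},{"dx":0.06,"dy":0,"dz":0,"yaw":0},{"dx":0,"dy":0,"dz":0,"yaw":0},{"dx":0,"dy":0,"dz":0,"yaw":0}]' 0
python3 -c "
from h import *
save('top','t4.png',(255,145,385,245),6)
J=np.load('J.npy');print(tojig(J,np.r_[telemetry.state()['ee_pos'][:2],0]))"
```

```text
time_s: 12.68
ee_pos: [611.9, -214.6, 141.7]
ee_rot: [180.0, -0.0, 177.2]
force: [-1.4, 0.4, -0.3]
gripper_width: 14.6
gripper_force: 0.0
[  49.67608554 -172.8603364     2.8258257 ]
```

View pics/t4.png

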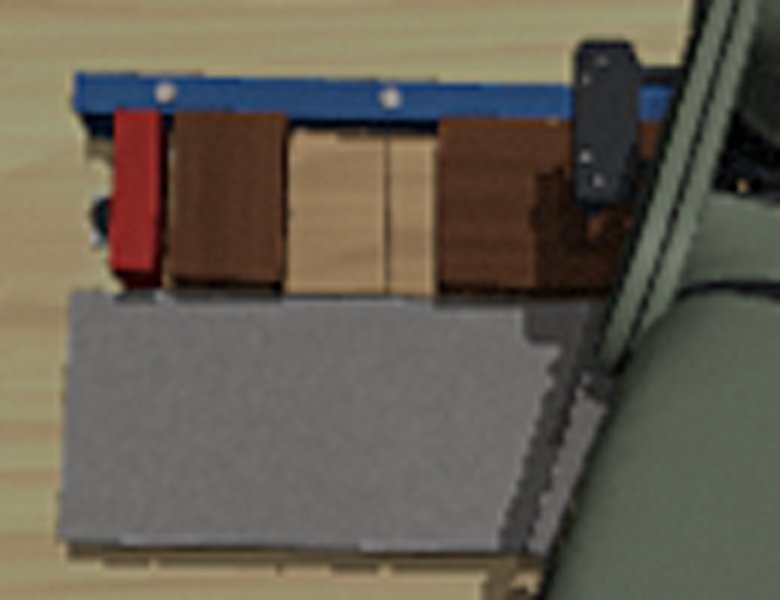

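The full block lies against the fence with its left edge at crop 438. The half block hasn't moved.

```bash
python3 -m crank '[{"dx":0,"dy":0,"dz":0,"yaw":0},{"dx":0,"dy":0,"dz":-0.05,"yaw":0},{"dx":0,"dy":0,"dz":-0.04,"yaw":0},{"dx":0,"dy":0,"dz":0,"yaw":0}]';  python3 -m crank '[{"dx":0.0005,"dy":0.01,"dz":0,"yaw":0},{"dx":0.0005,"dy":0.01,"dz":0,"yaw":0},{"dx":0.0005,"dy":0.01,"dz":0,"yaw":0},{"dx":0.0005,"dy":0.01,"dz":0,"yaw":0},{"dx":0.0005,"dy":0.01,"dz":0,"yaw":0},{"dx":0.0005,"dy":0.01,"dz":0,"yaw":0},{"dx":0.0005,"dy":0.01,"dz":0,"yaw":0}]'
python3 -c "
from h import *
J=np.load('J.npy');print(tojig(J,np.r_[telemetry.state()['ee_pos'][:2],0]))"
```

```text
time_s: 13.22
ee_pos: [609.8, -214.0, 67.9]
ee_rot: [179.9, -0.3, 177.2]
force: [-0.9, -0.2, 0.4]
gripper_width: 0.3
gripper_force: 0.0
time_s: 14.1
ee_pos: [616.0, -159.9, 71.9]
ee_rot: [-179.8, 0.2, 177.2]
force: [-0.2, -5.9, 4.3]
gripper_width: 0.5
gripper_force: 3.1
[  51.48954962 -118.16761261    2.8258257 ]
```

```bash
python3 -m crank '[{"dx":0,"dy":0.01,"dz":0,"yaw":0},{"dx":0,"dy":0.01,"dz":0,"yaw":0},{"dx":0,"dy":0.008,"dz":0,"yaw":0},{"dx":0,"dy":0.006,"dz":0,"yaw":0},{"dx":0,"dy":0.004,"dz":0,"yaw":0},{"dx":0,"dy":0,"dz":0,"yaw":0}]'
python3 -c "
from h import *
J=np.load('J.npy');print(tojig(J,np.r_[telemetry.state()['ee_pos'][:2],0]))"
python3 -m crank '[{"dx":0.0001,"dy":0.003,"dz":0,"yaw":0},{"dx":0.0001,"dy":0.002,"dz":0,"yaw":0}]'
```

```text
time_s: 14.85
ee_pos: [616.2, -128.9, 71.7]
ee_rot: [-179.9, 0.2, 177.2]
force: [0.7, -4.0, 4.0]
gripper_width: 0.2
gripper_force: 2.4
[ 50.18165792 -87.20842581   2.8258257 ]
time_s: 15.1
ee_pos: [616.3, -125.7, 71.6]
ee_rot: [-179.9, 0.2, 177.2]
force: [-0.5, -5.6, 6.8]
gripper_width: 0.7
gripper_force: 3.5
```

```bash
for i in 1 2; do python3 -m crank '[{"dx":0.0001,"dy":0.0018,"dz":0,"yaw":0},{"dx":0.0001,"dy":0.0018,"dz":0,"yaw":0}]' | grep -E 'pos|force: \['; done
```

```text
ee_pos: [616.4, -122.8, 71.6]
force: [0.1, -6.1, 6.5]
ee_pos: [616.5, -120.0, 71.6]
force: [-0.2, -6.7, 6.4]
```

```bash
python3 -m crank '[{"dx":0.0001,"dy":0.0015,"dz":0,"yaw":0},{"dx":0,"dy":0,"dz":0,"yaw":0}]' | grep -E 'pos|force: \['
python3 -c "
from h import *
J=np.load('J.npy');print(tojig(J,np.r_[telemetry.state()['ee_pos'][:2],0]))"
```

```text
ee_pos: [616.6, -118.7, 71.6]
force: [-0.1, -6.5, 5.2]
[ 50.00925623 -76.96373857   2.8258257 ]
```

```bash
for i in 1 2 3; do python3 -m crank '[{"dx":0,"dy":0.001,"dz":0,"yaw":0},{"dx":0,"dy":0,"dz":0,"yaw":0}]' | grep -E 'pos|force: \['; done
```

```text
ee_pos: [616.6, -118.2, 71.6]
force: [-0.5, -7.2, 6.5]
ee_pos: [616.6, -117.5, 71.5]
force: [-0.8, -7.2, 6.7]
ee_pos: [616.6, -116.7, 71.6]
force: [-0.4, -7.7, 5.4]
```

```bash
for i in 1 2; do python3 -m crank '[{"dx":0,"dy":0.001,"dz":0,"yaw":0},{"dx":0,"dy":0,"dz":0,"yaw":0}]' | grep -E 'pos|force: \['; done
python3 -c "
from h import *
J=np.load('J.npy');print(tojig(J,np.r_[telemetry.state()['ee_pos'][:2],0]))
save('side','s5.png',(220,140,400,275),4)"
```

```text
ee_pos: [616.6, -115.9, 71.5]
force: [-0.2, -8.0, 6.2]
ee_pos: [616.6, -115.1, 71.6]
force: [1.0, -7.8, 7.0]
[ 49.90403951 -73.33440821   2.8258257 ]
```

View pics/s5.png

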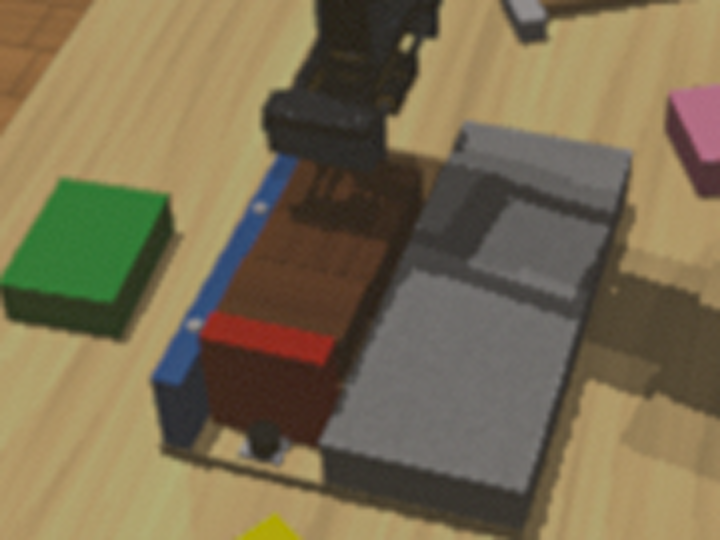

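The two dark blocks are now touching and close to the stop. They still slide freely at about 8 N.

```bash
python3 -m crank '[{"dx":0,"dy":0.0008,"dz":0,"yaw":0},{"dx":0,"dy":0,"dz":0,"yaw":0}]' | grep -E 'pos|force: \['
```

```text
ee_pos: [616.6, -114.5, 71.6]
force: [-0.8, -7.5, 6.7]
```

```bash
python3 -m crank '[{"dx":0,"dy":0.0008,"dz":0,"yaw":0},{"dx":0,"dy":0,"dz":0,"yaw":0}]' | grep -E 'pos|force: \['
```

```text
ee_pos: [616.6, -113.8, 71.6]
force: [-0.5, -6.9, 5.9]
```

```bash
python3 -m crank '[{"dx":0,"dy":0.0008,"dz":0,"yaw":0},{"dx":0,"dy":0,"dz":0,"yaw":0}]' | grep -E 'pos|force: \['
```

```text
ee_pos: [616.6, -113.2, 71.5]
force: [-0.6, -7.9, 6.4]
```

```bash
python3 -m crank '[{"dx":0,"dy":0.0008,"dz":0,"yaw":0},{"dx":0,"dy":0,"dz":0,"yaw":0}]' | grep -E 'pos|force: \['
```

```text
ee_pos: [616.6, -112.7, 71.6]
force: [0.3, -7.7, 5.8]
```

```bash
python3 -m crank '[{"dx":0,"dy":0.0008,"dz":0,"yaw":0},{"dx":0,"dy":0,"dz":0,"yaw":0}]' | grep -E 'pos|force: \['
```

```text
ee_pos: [616.6, -112.6, 71.6]
force: [-0.8, -10.2, 6.6]
```

```bash
python3 -m crank '[{"dx":0,"dy":0.0008,"dz":0,"yaw":0},{"dx":0,"dy":0,"dz":0,"yaw":0}]' | grep -E 'pos|force: \['
```

```text
ee_pos: [616.6, -112.6, 71.6]
force: [-0.9, -12.1, 6.1]
```

```bash
python3 -m crank '[{"dx":0,"dy":0.0006,"dz":0,"yaw":0},{"dx":0,"dy":0.0006,"dz":0,"yaw":0},{"dx":0,"dy":0,"dz":0,"yaw":0},{"dx":0,"dy":0,"dz":0,"yaw":0}]' | grep -E 'pos|force: \['
```

```text
ee_pos: [616.6, -112.6, 71.6]
force: [0.3, -15.3, 5.6]
```

```bash
python3 -m crank '[{"dx":0,"dy":0.0006,"dz":0,"yaw":0},{"dx":0,"dy":0,"dz":0,"yaw":0},{"dx":0,"dy":0,"dz":0,"yaw":0}]' | grep -E 'pos|force: \['
python3 -m crank '[{"dx":0,"dy":-0.004,"dz":0,"yaw":0},{"dx":0,"dy":-0.006,"dz":0,"yaw":0},{"dx":0,"dy":-0.03,"dz":0,"yaw":0},{"dx":0,"dy":0,"dz":0.06,"yaw":0},{"dx":0,"dy":0,"dz":0.06,"yaw":0},{"dx":-0.07,"dy":-0.03,"dz":0.03,"yaw":0},{"dx":-0.07,"dy":-0.07,"dz":0.03,"yaw":0},{"dx":-0.07,"dy":-0.07,"dz":0,"yaw":0},{"dx":-0.06,"dy":-0.07,"dz":0,"yaw":0},{"dx":0,"dy":0,"dz":0,"yaw":0}]' 0.5
python3 -c "
from h import *
save('top','t6.png',(255,145,385,245),6)"
```

```text
ee_pos: [616.6, -112.6, 71.7]
force: [-1.0, -15.4, 6.1]
time_s: 20.78
ee_pos: [432.2, -298.8, 206.8]
ee_rot: [179.9, -0.1, 176.8]
force: [0.5, 0.6, -0.2]
gripper_width: 45.5
gripper_force: 0.0
```

View pics/t6.png

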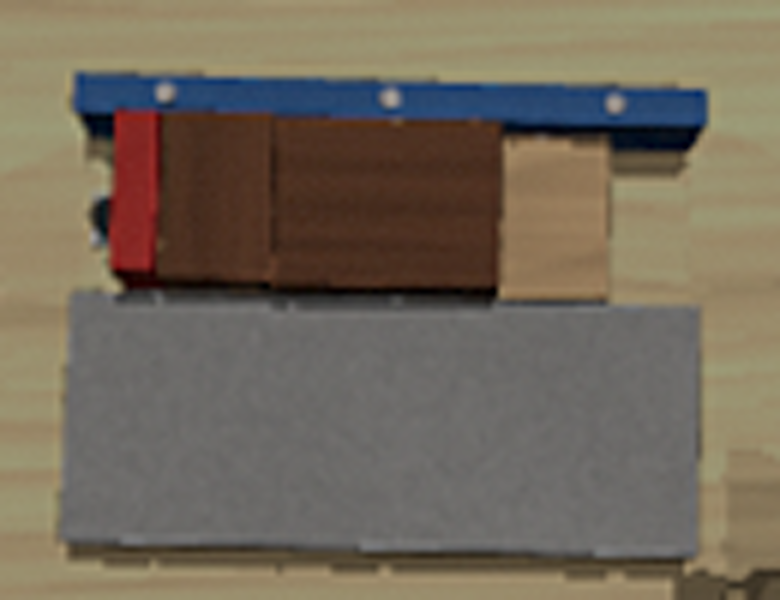

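The row is closed at the stop (crop 158), the joint (271) and the fence. I'll check with a quick corner fit.

```bash
python3 - <<'E'
from h import *
J=np.load('J.npy')
for nm,h,c in(('half',30,[(161,112),(271,116),(271,284),(157,280)]),('full',60,[(272,117),(502,123),(498,290),(272,284)])):
    s,r=fit('top',C(c),[(45,h,92),(45,-h,92),(-45,-h,92),(-45,h,92)],[600,0,0],0)
    print(nm,tojig(J,s),r.tolist())
E
```

```text
half [43.24605027 90.7352242   0.71571236] [[0.7, -0.5], [-0.7, 1.4], [-0.7, -0.2], [0.7, -0.7]]
full [42.42624926  0.86630322  0.12030393] [[0.1, 1.2], [-0.6, -0.3], [-0.0, 0.6], [0.5, -1.4]]
```

```bash
python3 -c "
from workcell import ticket
print(ticket.job_done())"
```

```text
the job is handed in; nothing more can be done
None
```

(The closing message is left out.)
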